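Show the bench camera the bottle left open and its cap

TASK

One sample bottle has been left without its cap: start the bench camera by pressing the large button on its control box fully down and letting it go, then point straight down at the open bottle's mouth with the fingertips two or three centimetres above it, and stay there for two seconds. Then point in the same way at the loose cap that fits that bottle, and finish there, still pointing at it. Touch nothing but the control box, leave the small button alone, and do not point at or pass low over the capped bottles or the small cap.

Things in the scene. Friction and masses are not known exactly. Their poses are not given: they have to be found in the camera images.
- bottle_open: the one bottle without its cap: small square cream plastic sample bottle, body 50 x 50 mm and 70 mm high, sloping in to a bare round neck 30 mm across whose open rim is 97 mm above the bench. Loose, upright, in a row of four bottles in any order, the others capped. Origin: centre of its underside, z up.
- mouth (a point): the centre of bottle_open's open mouth, in the plane of the rim, 97 mm above the bench; z up.
- bottle_a: a closed bystander bottle of the same kind as bottle_open, 50 x 50 mm, 100 mm tall, with a ribbed white screw cap 36 mm across and 18 mm high on it. Loose, upright. Origin: centre of its underside, z up.
- bottle_b: a closed bystander bottle of the same kind as bottle_open, 50 x 50 mm, 100 mm tall, with a ribbed white screw cap 36 mm across and 18 mm high on it. Loose, upright. Origin: centre of its underside, z up.
- bottle_c: a closed bystander bottle of the same kind as bottle_open, 50 x 50 mm, 100 mm tall, with a ribbed white screw cap 36 mm across and 18 mm high on it. Loose, upright. Origin: centre of its underside, z up.
- wide_cap: the loose cap that fits bottle_open: white ribbed screw cap exactly like those on the other bottles, 36 mm across, 18 mm high, lying top up on the bench between the robot and the bottles. Origin: centre of its underside.
- wide_cap_top (a point): the centre of wide_cap's top face, 18 mm above the bench; z up.
- narrow_cap: another loose white ribbed cap, much too small for the bottle: 18 mm across, 14 mm high (a bystander), lying top up on the bench. Origin: centre of its underside.
- console: the bench camera's control box: low grey box 90 (x) x 130 (y) x 40 mm high with two round black push buttons on its top, one large and one small; fixed to the bench, to the left or right of the loose caps. Origin: centre of its underside; the large button lies 25 mm to its +y side, the small one 35 mm to its -y side.
- big_button (a joint): travel of the large push button (36 mm across): 0 up, 0.006 m fully down; it springs back, and takes about 5 N to go fully down.
- big_button_top (a point): the centre of the large button's top face; it is pressed straight down.
- small_button (a joint): travel of the small push button (18 mm across, the wrong one): 0 up, 0.006 m fully down.
- rack: bystander: red tube rack, 90 x 130 mm, 48 mm high over its white tube tops, fixed to the bench. Origin: centre of its underside.
- marker: bystander: loose marker pen, 130 mm long, 12 mm thick, lying roughly along y between the caps and the bottles. Origin: underside of its middle.
Mind the look-alikes: they are no part of the job. Leave any red look-alike of the bottle_open alone.

How it is judged:
On the way, in this order (a step that is already met when the one before it is completed fails the run):
1. the large button is pressed down (at least 4.5 mm of its 6 mm) (value of joint big_button above 0.0045 m), for 0.05 s.
2. large button let go; for 1.6 s the TCP is within 22 mm sideways of the open mouth's centre and 18 to 70 mm above it (horizontal distance between the grasp point and mouth below 0.022 m and z of the grasp point in the frame of mouth between 0.018 and 0.07 m and value of joint big_button below 0.0015 m), for 1.6 s.
At the end, for the whole second after the job is handed in: TCP within 22 mm sideways of the wide cap's top centre and 18 to 70 mm above it (fingertips are about 19 mm lower), touching nothing; both buttons up (1.5 mm); bottles upright (0.1 rad); bottles, caps and marker within 10 mm of their starts (horizontal distance between the grasp point and wide_cap_top below 0.022 m and z of the grasp point in the frame of wide_cap_top between 0.018 and 0.07 m and value of joint each of big_button, small_button below 0.0015 m and distance of each of bottle_open, bottle_a, bottle_b, bottle_c, wide_cap, narrow_cap, marker from where it was at the start of the episode below 0.01 m and angle between each of bottle_open, bottle_a, bottle_b, bottle_c's own z axis and vertical below 0.1 rad).
It fails at once if a bottle, a cap or the marker is moved, tipped or lifted (more than 10 mm) (distance of any of bottle_open, bottle_a, bottle_b, bottle_c, wide_cap, narrow_cap, marker from where it was at the start of the episode above 0.01 m).
It fails at once if the robot touches a bottle, a cap, the marker or the tube rack, or anything at all while its TCP is over 130 mm sideways from the control box (more than 0.5 N) (contact force between any of the fingers, the arm and bottle_open above 0.5 N or contact force between any of the fingers, the arm and bottle_a above 0.5 N or contact force between any of the fingers, the arm and bottle_b above 0.5 N or contact force between any of the fingers, the arm and bottle_c above 0.5 N or contact force between any of the fingers, the arm and wide_cap above 0.5 N or contact force between any of the fingers, the arm and narrow_cap above 0.5 N or contact force between any of the fingers, the arm and marker above 0.5 N or contact force between any of the fingers, the arm and rack above 0.5 N or (contact force between the fingers and anything else above 0.5 N and horizontal distance between the grasp point and console above 0.13 m) or (contact force between the arm and anything else above 0.5 N and horizontal distance between the grasp point and console above 0.13 m)).
It fails at once if the small button is pressed (more than 3 mm) (value of joint small_button above 0.003 m).
It fails at once if the tool points at the wrong thing: its TCP comes over the middle of a capped bottle (within 20 mm sideways) less than 60 mm above its cap, or likewise over the narrow cap ((horizontal distance between the grasp point and bottle_a below 0.02 m and z of the grasp point in the frame of bottle_a below 0.16 m) or (horizontal distance between the grasp point and bottle_b below 0.02 m and z of the grasp point in the frame of bottle_b below 0.16 m) or (horizontal distance between the grasp point and bottle_c below 0.02 m and z of the grasp point in the frame of bottle_c below 0.16 m) or (horizontal distance between the grasp point and narrow_cap below 0.02 m and z of the grasp point in the frame of narrow_cap below 0.074 m)).
It also fails if it takes over 48 s, if anything falls off the work surface, if the arm or the gripper's body presses on something with over 40 N, if the wrist force passes 120 N, or if a joint passes its speed limit or range.

ROBOT

A 6-joint arm with a two-finger parallel gripper is mounted at the origin on the work surface. World frame = base frame: x ahead of the robot, y to its left, z up, the work surface at z = 0. Lengths are in m, angles in rad, forces in N, time in s.
With the tool pointing down it reaches from about 0.275 to 0.75 m from the base axis. Payload 10.2 kg.
Tool frame: the origin (TCP) lies between the finger pads, 19 mm behind the fingertips; this is the grasp point; z points along the fingers, y is the line along which they close (so a half turn about z gives the same grasp; the last joint's range is limited). The gripper opens to 88 mm and grips with 3 to 60 N. Pads are 18 mm wide; open, the fingers measure 123 mm over their backs; the gripper's body (75 mm by 187 mm) begins 45 mm behind the grasp point.
Start: joints at [-1.518, 0.313, 1.498, -0, 1.331, -0.223], TCP at [0.143, -0.505, 0.257] pointing down, gripper open.
Joint ranges: [-2.94, 2.94], [-0.97, 2.17], [0.19, 2.56], [-1.23, 4.37], [0.02, 3.11], [-2.88, 2.88]. Speed limits (rad/s): [2.39, 2.39, 3.01, 3.14, 3.14, 3.14].

INTERFACE

Orientations are given as [roll, pitch, yaw] about the fixed x, y, z axes, in that order (R = Rz(yaw) Ry(pitch) Rx(roll)).
In Python, from rig import read_state, grab_frame, close_job gives the robot as it stands. The module is installed in compiled form; this text tells all that it offers.
- The arm moves only by the tool jog_arm, never from a script. Its argument "series" is text: rows parted by semicolons, each of 7 numbers parted by spaces: the closure, from -1 (fully open) to 1 (shut), then the shift along the tool's x, y, z in m, then the turn, a rotation vector about the tool's x, y, z in degrees. A call has 1 to 20 rows; each row shifts and turns the commanded pose from where the row before left it, along the tool's axes as they then stand; what a row does not reach is not made up. A row lasts 1/8 s, in which the tool goes at most 62.5 mm and 10.7 degrees, less where a joint would pass 70% of its speed; a pose out of reach is approached as far as the arm can. A call with a gripper value outside its range is refused whole. The fingers move at their own pace and stop on an object; "force" is the grip in N (left out, the last holds). Time passes only in rows, so rows that do not move let the fingers close. It gives the time, the measured TCP pose, the force, the opening and the grip force at its end, in the units of the state.
- read_state(): the state, without advancing time (a new reading comes with each control period).
- grab_frame(name): name is "scene" or "top" or "wrist"; returns a dict with "frame" (480x640x3 uint8, red, green, blue), "mtx" (3x3 intrinsics, pixels), "D" ([k1, k2, p1, p2, k3] as OpenCV has them; the pictures are not rectified), "R" (3x3) and "t" (3): a world point X has camera coordinates R X + t; the wrist camera has in their place "tool_from_camera" (4x4, takes a point from camera to tool coordinates, whose origin is the TCP and whose axes are the flange's). Camera axes: x right, y down, z forward; pixel columns grow to the right and rows downward; lengths in m; the calibration is good to about 2 mm. A picture is of the moment at which its call begins: read the wrist's pose just before it. There is no depth.
- close_job(): hands the job in; it is judged then, once.
The state is a dict: "time": time; "qpos": joint angles; "joint_velocities": joint speeds; "tau": joint torques, N m; "tool_pos": TCP position; "ee_rot": TCP orientation; "ft_force": force on the tool from outside, world axes, zero at the start; "moment": the same for the moment, N m; "gripper_width": finger opening in m; "finger_force": force on a finger pad.
Only numpy, scipy, OpenCV 4.12 (cv2) and the standard library are available. Lean on these libraries where they do the work, as an engineer would, in place of code of your own. Each camera call takes 0.05 s, during which the arm holds its last target. There are 200 camera calls.

## Working session

There is one attempt and no reset: what is moved stays moved. The work goes in short steps, Python scripts to look and compute and a tool call to move; the robot and the scene stay as the last step left them, time stands still between calls to the robot, and variables do not carry over. Pictures are saved under pics/ and viewed, at most 10 in all, crops included, and the job is handed in when it is done.

Besides the shell and the picture viewer there is one more tool, called as name(argument=value, ...) on one line, values as JSON. jog_arm: Moves the arm, as the interface text tells. Its arguments: {"type":"object","properties":{"series":{"type":"string"},"force":{"type":"number"}},"required":["series"]}

```bash
mkdir -p pics
cat > h.py <<'E'
import numpy as np, cv2, pickle
from rig import read_state, grab_frame, close_job
def ray(f,uv):
    p=cv2.undistortPoints(np.array([[uv]],float),f["mtx"],f["D"])[0,0]
    R=np.array(f["R"]);t=np.array(f["t"])
    return -R.T@t, R.T@np.array([p[0],p[1],1.])
def onz(f,uv,z):
    c,d=ray(f,uv); return c+d*(z-c[2])/d[2]
def proj(f,X):
    return cv2.projectPoints(np.array([X],float),cv2.Rodrigues(np.array(f["R"]))[0],np.array(f["t"]),f["mtx"],f["D"])[0][0,0]
def two(f,a,g,b):
    c,d=ray(f,a);e,k=ray(g,b)
    s=np.linalg.lstsq(np.c_[d,-k],e-c,rcond=None)[0]
    p,q=c+s[0]*d,e+s[1]*k
    return (p+q)/2,np.linalg.norm(p-q)
E
python3 - <<'E'
from h import *
F={}
for n in("scene","top"):
    f=grab_frame(n);F[n]=f;cv2.imwrite(f"pics/{n}.png",f["frame"][...,::-1]);print(n,-np.array(f["R"]).T@f["t"])
pickle.dump(F,open("F.pkl","wb"));print(read_state())
E
```

```text
scene [ 0.99779733 -0.6357158   0.93802347]
top [ 0.42452167 -0.00803561  1.13302261]
{'time': 0.1, 'qpos': array([-1.51840974e+00,  3.13380015e-01,  1.49831252e+00,  1.24375436e-05,
        1.33101057e+00, -2.23436899e-01]), 'joint_velocities': array([-5.17744816e-05, -2.94492496e-03, -2.48786580e-03,  1.31734853e-03,
        7.41876715e-04,  8.21691985e-04]), 'tau': array([ 3.34088058e-03, -4.02810609e+01, -2.52644455e+01,  6.95941388e-02,
        3.41844396e-02, -5.99908117e-05]), 'tool_pos': array([ 0.1429406 , -0.50497343,  0.25694376]), 'ee_rot': array([-3.14051249e+00, -2.57833272e-04,  2.75820391e-01]), 'ft_force': array([ 0.0664383 , -0.18823028,  0.05163995]), 'moment': array([-0.00984366, -0.01251619, -0.01498458]), 'finger_force': 0.0, 'gripper_width': 0.08839564448574326}
```

View pics/top.png

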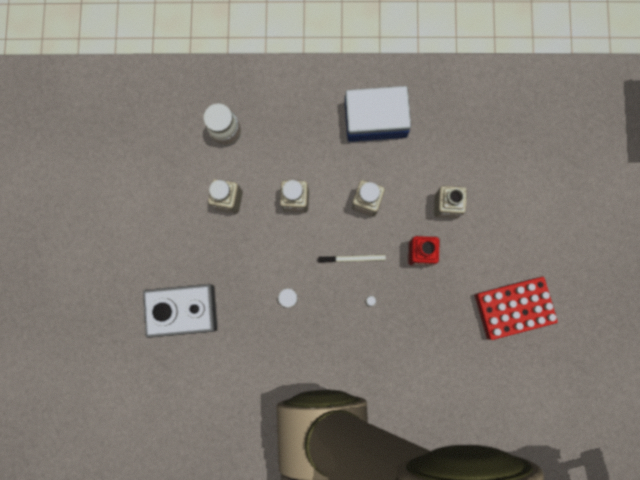

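View pics/scene.png

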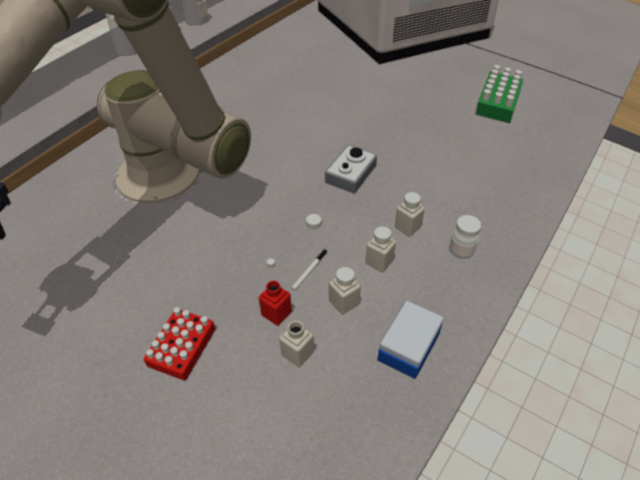

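Top view: the cream bottle with a dark open mouth is at (455,197) and the three capped ones are at (219,190), (292,190) and (369,193). The red open look-alike is at (427,247). The wide cap is at (288,298), the narrow cap at (371,301), the large button at (162,312) and the small one at (195,309).
Scene view: the open mouth is at (296,328), the red bottle at (275,287), the wide cap at (314,221), the large button at (356,153) and the small one at (346,167).
Candidates for the open bottle are cream (455,197) and red (427,247); cream fits, since red is the named look-alike. Candidates for the cap are (288,298) and (371,301); the larger one is the 36 mm cap.

Run:
```python
from h import *
F=pickle.load(open("F.pkl","rb"));T,S=F["top"],F["scene"]
def blob(f,uv,r,lo,hi):
    u,v=uv;g=cv2.cvtColor(f["frame"],cv2.COLOR_RGB2GRAY)[v-r:v+r+1,u-r:u+r+1]
    g=cv2.resize(g,None,fx=8,fy=8,interpolation=cv2.INTER_CUBIC)
    m=((g>=lo)&(g<=hi)).astype(np.uint8)
    n,l,s,c=cv2.connectedComponentsWithStats(m)
    i=1+np.argmax(s[1:,4]); 
    p=(s[i,:2]+s[i,2:4]/2-.5+.5)/8-.5
    return np.array([u-r,v-r])+p, s[i,2:5]/np.array([8,8,64])
for n,t,s,r,lo,hi,z in [("mouth",(455,197),(296,328),(10),0,85,.097),("big",(162,312),(356,153),(11),0,70,.045),("small",(195,309),(346,167),6,0,70,.045),("wide",(288,298),(314,221),13,175,255,.018),("narrow",(371,301),(270,263),8,175,255,.014),("red",(428,247),(273,287),9,0,40,.097),
 ("capA",(219,190),(412,199),13,190,255,.1),("capB",(292,190),(382,235),13,190,255,.1),("capC",(369,193),(345,275),13,190,255,.1)]:
    a,sa=blob(T,t,r,lo,hi);b,sb=blob(S,s,r,lo,hi)
    print(n,a.round(1),sa,b.round(1),sb,*[np.round(q,4) for q in two(T,a,S,b)],onz(T,a,z).round(4),onz(S,b,z).round(4))
c=[cv2.resize(f["frame"][v-30:v+30,u-40:u+40],(400,300),interpolation=cv2.INTER_CUBIC) for f,u,v in((T,450,205),(S,296,328),(T,288,298),(S,352,165))]
cv2.imwrite("pics/crop.png",np.vstack([np.hstack(c[:2]),np.hstack(c[2:])])[...,::-1])
```

```text
mouth [455.9 195.9] [ 12.        12.       110.734375] [295.1 328.8] [10.875    6.625   55.03125] [ 0.6388 -0.2218  0.094 ] 0.0006 [ 0.6384 -0.221   0.097 ] [ 0.6398 -0.2235  0.097 ]
big [161.6 311.6] [ 18.25      17.375    249.140625] [355.8 152. ] [11.75      9.75     92.015625] [0.4275 0.3151 0.0582] 0.0009 [0.4272 0.3187 0.045 ] [0.4193 0.3297 0.045 ]
small [193.8 308.6] [ 8.125     7.5      47.859375] [345.  165.3] [ 5.25     4.875   20.90625] [0.4334 0.2557 0.0568] 0.0008 [0.4332 0.2584 0.045 ] [0.4261 0.268  0.045 ]
wide [287.3 297.5] [ 16.625    17.25    222.46875] [313.2 218.7] [13.375    9.375   96.90625] [0.4561 0.0862 0.0194] 0.0 [0.4561 0.0863 0.018 ] [0.4553 0.0873 0.018 ]
narrow [370.9 300.3] [ 7.25     7.625   42.65625] [270.2 261. ] [ 6.25      4.5      22.609375] [ 0.4523 -0.0728  0.0157] 0.0004 [ 0.4522 -0.0731  0.014 ] [ 0.4514 -0.0717  0.014 ]
red [430.4 246.6] [ 6.625    10.       29.640625] [272.7 286.1] [10.625    8.125   63.40625] [ 0.5464 -0.1729  0.1017] 0.0019 [ 0.5462 -0.1742  0.097 ] [ 0.5445 -0.1696  0.097 ]Traceback (most recent call last):
  File "<stdin>", line 13, in <module>
  File "<stdin>", line 8, in blob
    return _wrapfunc(a, 'argmax', axis=axis, out=out, **kwds)
    return bound(*args, **kwds)
ValueError: attempt to get argmax of an empty sequence
```

Run:
```python
from h import *
F=pickle.load(open("F.pkl","rb"));T,S=F["top"],F["scene"]
c=[cv2.resize(f["frame"][v-30:v+30,u-40:u+40],(400,300),interpolation=cv2.INTER_CUBIC) for f,u,v in((T,450,205),(S,296,328),(T,288,298),(S,352,165))]
cv2.imwrite("pics/crop.png",np.vstack([np.hstack(c[:2]),np.hstack(c[2:])])[...,::-1])
for uv in((219,190),(292,190),(369,193)): print(onz(T,uv,.1).round(3))
```

```text
[0.647 0.206 0.1  ]
[0.647 0.074 0.1  ]
[ 0.642 -0.065  0.1  ]
```

View pics/crop.png

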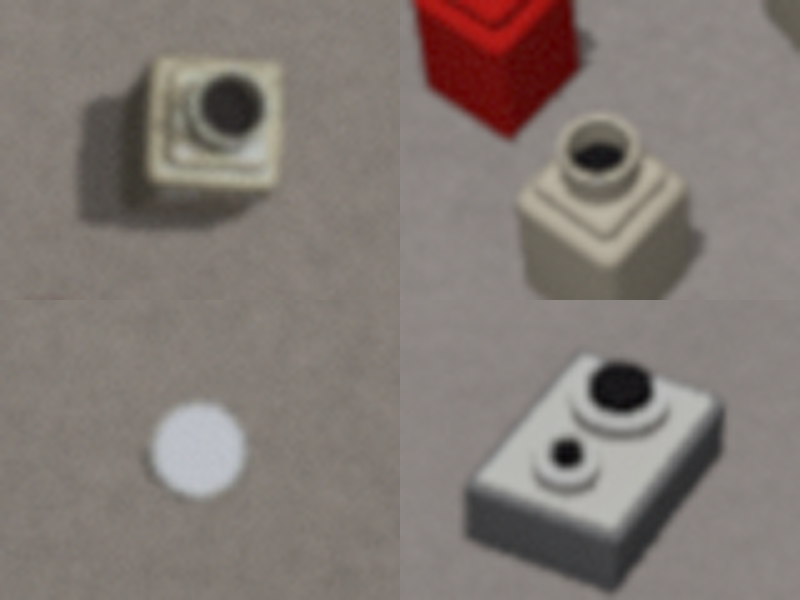

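jog_arm(series="1 0 0 0 0 0 7.9; 1 0 0 0 0 0 7.9; 1 0.05 0 0 0 0 0; 1 0.05 0 0 0 0 0; 1 0.05 0 0 0 0 0; 1 0.05 0 0 0 0 0; 1 0.05 0 0 0 0 0; 1 0.035 0 0 0 0 0; 1 0 0 0 0 0 0; 1 0 0 0 0 0 0", force=10)

```text
time: 1.35
tool_pos: [0.4273, -0.5052, 0.2571]
ee_rot: [-3.141, 0.001, -0.0]
ft_force: [-0.1, 0.2, 0.5]
gripper_width: 0.0004
finger_force: 0.0
```

The crop confirms three things: the bare cream neck (mouth about (456,196) in the top view), the plain white wide cap, and the two black buttons on their collars, the large one further +y. Next I'll go above the large button at about (0.4275, 0.315), with its top near z 0.058.

jog_arm(series="1 0 -0.05 0 0 0 0; 1 0 -0.05 0 0 0 0; 1 0 -0.05 0 0 0 0; 1 0 -0.05 0 0 0 0; 1 0 -0.05 0 0 0 0; 1 0 -0.05 0 0 0 0; 1 0 -0.05 0 0 0 0; 1 0 -0.05 0 0 0 0; 1 0 -0.05 0 0 0 0; 1 0 -0.05 0 0 0 0; 1 0 -0.05 0 0 0 0; 1 0 -0.05 0 0 0 0; 1 0 -0.05 0 0 0 0; 1 0 -0.05 0 0 0 0; 1 0 -0.05 0 0 0 0; 1 0 -0.05 0 0 0 0; 1 0 -0.02 0 0 0 0; 1 0 0 0 0 0 0; 1 0 0 0 0 0 0")

```text
time: 3.72
tool_pos: [0.4282, 0.3134, 0.2575]
ee_rot: [3.141, 0.0, -0.002]
ft_force: [0.2, 0.5, 0.4]
gripper_width: 0.0003
finger_force: 0.0
```

jog_arm(series="1 0 0 0.04 0 0 0; 1 0 0 0.04 0 0 0; 1 0 0 0.04 0 0 0; 1 0 0 0.03 0 0 0; 1 0 0 0.01 0 0 0; 1 0 0 0 0 0 0; 1 0 0 0 0 0 0")

```text
time: 4.6
tool_pos: [0.4286, 0.3149, 0.0988]
ee_rot: [-3.141, -0.002, -0.0]
ft_force: [0.4, -0.4, 0.6]
gripper_width: 0.0008
finger_force: 0.0
```

jog_arm(series="1 0 0 0.01 0 0 0; 1 0 0 0.01 0 0 0; 1 0 0 0.002 0 0 0; 1 0 0 0.002 0 0 0; 1 0 0 0 0 0 0")

```text
time: 5.22
tool_pos: [0.4281, 0.3149, 0.0749]
ee_rot: [-3.142, -0.001, 0.0]
ft_force: [-4.4, -2.8, 16.6]
gripper_width: 0.0005
finger_force: 8.7
```

Run:
```python
from h import *
s=read_state();print(s["ft_force"],s["moment"],s["tool_pos"])
f=grab_frame("scene");c=f["frame"][95:215,270:430]
cv2.imwrite("pics/press.png",cv2.resize(c,(800,600),interpolation=cv2.INTER_CUBIC)[...,::-1])
```

```text
[-4.44494915 -2.84504552 16.6240368 ] [-0.534639    0.90993148  0.00227053] [0.42813798 0.31493372 0.07492231]
```

View pics/press.png

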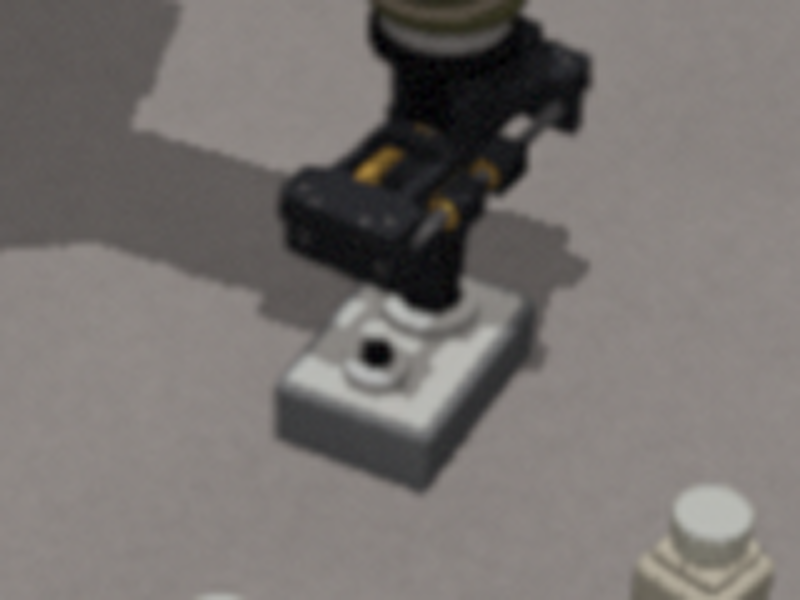

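The closed fingers sit on the large button at about (435,300) in the crop, and the small button at (377,352) is clear. I'll back off in small steps so the force curve shows whether the button has bottomed out.

jog_arm(series="1 0 0 -0.002 0 0 0; 1 0 0 0 0 0 0; 1 0 0 0 0 0 0")

```text
time: 5.65
tool_pos: [0.4281, 0.3149, 0.0756]
ee_rot: [-3.141, -0.0, 0.0]
ft_force: [0.5, -0.6, 4.3]
gripper_width: 0.0006
finger_force: 2.3
```

jog_arm(series="1 0 0 -0.002 0 0 0; 1 0 0 0 0 0 0; 1 0 0 0 0 0 0")

```text
time: 6.02
tool_pos: [0.428, 0.3149, 0.0774]
ee_rot: [-3.141, -0.0, 0.0]
ft_force: [1.6, -0.1, 4.0]
gripper_width: 0.0002
finger_force: 1.7
```

jog_arm(series="1 0 0 -0.002 0 0 0; 1 0 0 0 0 0 0; 1 0 0 0 0 0 0")

```text
time: 6.4
tool_pos: [0.428, 0.3149, 0.0794]
ee_rot: [-3.141, -0.0, 0.0]
ft_force: [2.2, 0.3, 2.6]
gripper_width: 0.0008
finger_force: 1.2
```

The button springs over TCP z 0.0815 to 0.0755 and goes stiff below that (16.6 N), so it was fully down. Next I lift and cross high to the open mouth at (0.639, -0.222).

jog_arm(series="1 0 0 -0.03 0 0 0; 1 0 0 -0.05 0 0 0; 1 0 0 -0.05 0 0 0; 1 0 0 -0.045 0 0 0; 1 0 0.04 0 0 0 0; 1 0 0.04 0 0 0 0; 1 0 0.05 0 0 0 0; 1 0 0.05 0 0 0 0; 1 0 0.05 0 0 0 0; 1 0 0.05 0 0 0 0; 1 0 0.05 0 0 0 0; 1 0 0.05 0 0 0 0; 1 0 0.05 0 0 0 0; 1 0 0.05 0 0 0 0; 1 0 0.05 0 0 0 0; 1 0 0 0 0 0 0")

```text
time: 8.4
tool_pos: [0.4273, -0.2173, 0.2535]
ee_rot: [-3.14, 0.002, -0.004]
ft_force: [-0.4, 0.3, 0.7]
gripper_width: 0.0006
finger_force: 0.0
```

jog_arm(series="1 0.04 0 0 0 0 0; 1 0.04 0 0 0 0 0; 1 0.04 0 0 0 0 0; 1 0.04 0 0 0 0 0; 1 0.04 0 0 0 0 0; 1 0.01 0.007 0 0 0 0; 1 0 0 0 0 0 0; 1 0 0 0 0 0 0")

```text
time: 9.4
tool_pos: [0.6375, -0.2214, 0.2544]
ee_rot: [-3.141, 0.001, 0.0]
ft_force: [-0.5, 0.2, -0.9]
gripper_width: 0.0003
finger_force: 0.0
```

Before going down I'll check with the wrist camera.

Run:
```python
from h import *
from scipy.spatial.transform import Rotation as Ro
s=read_state();f=grab_frame("wrist")
W=np.eye(4);W[:3,:3]=Ro.from_euler("xyz",s["ee_rot"]).as_matrix();W[:3,3]=s["tool_pos"]
M=np.linalg.inv(W@f["tool_from_camera"]);f["R"],f["t"]=M[:3,:3],M[:3,3]
T=pickle.load(open("F.pkl","rb"))["top"]
print("mouth pred",proj(f,[.6388,-.2218,.097]), "red",proj(f,[.546,-.173,.097]))
pickle.dump(f,open("W.pkl","wb"));cv2.imwrite("pics/w.png",f["frame"][...,::-1])
```

```text
mouth pred [319.11221936 223.83792733] red [267.06197456 318.94955317]
```

View pics/w.png

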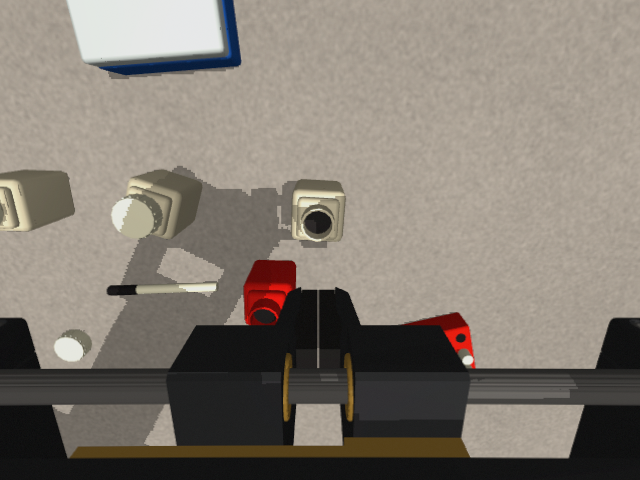

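The wrist view shows the open mouth at (318,222), where the prediction was (319,224), and the red bottle off to the side at (264,316). I'll go down to TCP z of about 0.142 and hold for over 2 s.

jog_arm(series="1 0.001 0 0.03 0 0 0; 1 0 0 0.03 0 0 0; 1 0 0 0.03 0 0 0; 1 0 0 0.02 0 0 0; 1 0 0 0.002 0 0 0; 1 0 0 0 0 0 0; 1 0 0 0 0 0 0; 1 0 0 0 0 0 0; 1 0 0 0 0 0 0; 1 0 0 0 0 0 0; 1 0 0 0 0 0 0; 1 0 0 0 0 0 0; 1 0 0 0 0 0 0; 1 0 0 0 0 0 0; 1 0 0 0 0 0 0; 1 0 0 0 0 0 0; 1 0 0 0 0 0 0; 1 0 0 0 0 0 0; 1 0 0 0 0 0 0; 1 0 0 0 0 0 0")

```text
time: 11.95
tool_pos: [0.639, -0.2221, 0.1424]
ee_rot: [-3.142, -0.0, 0.0]
ft_force: [-0.4, 0.0, 0.6]
gripper_width: 0.0004
finger_force: 0.0
```

jog_arm(series="1 0 0 0 0 0 0; 1 0 0 0 0 0 0; 1 0 0 0 0 0 0; 1 0 0 0 0 0 0; 1 0 0 0 0 0 0; 1 0 0 0 0 0 0")

```text
time: 12.7
tool_pos: [0.6389, -0.2222, 0.1424]
ee_rot: [3.142, -0.0, 0.0]
ft_force: [-0.7, -0.7, -0.0]
gripper_width: 0.0009
finger_force: 0.0
```

Run:
```python
from h import *
fs=[]
f=grab_frame("scene");g=grab_frame("top")
c=[cv2.resize(i["frame"][v-45:v+45,u-60:u+60],(400,300),interpolation=cv2.INTER_CUBIC) for i,u,v in((f,296,310),(f,352,165))]
cv2.imwrite("pics/m.png",np.hstack(c)[...,::-1])
```

```text
(no output)
```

View pics/m.png

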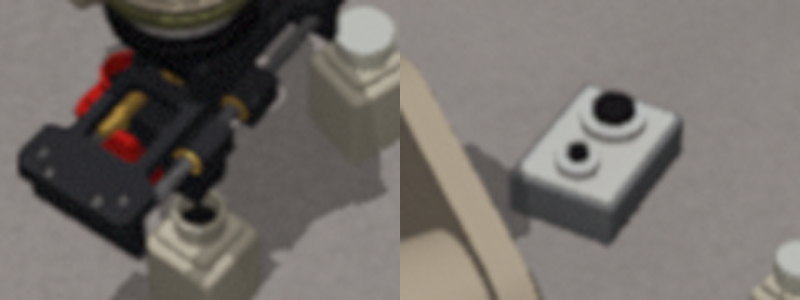

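The fingertips are over the open mouth (about (200,205) in the left crop), touching nothing, and the large button is back up (614,105 in the right crop). Next I lift and go to the wide cap at (0.456, 0.086).

jog_arm(series="1 0 0 -0.03 0 0 0; 1 0 0 -0.04 0 0 0; 1 0 0 -0.04 0 0 0; 1 -0.04 0 0 0 0 0; 1 -0.04 0 0 0 0 0; 1 -0.04 0 0 0 0 0; 1 -0.04 0 0 0 0 0; 1 -0.023 0 0 0 0 0; 1 0 -0.05 0 0 0 0; 1 0 -0.05 0 0 0 0; 1 0 -0.05 0 0 0 0; 1 0 -0.05 0 0 0 0; 1 0 -0.05 0 0 0 0; 1 0 -0.05 0 0 0 0; 1 0 -0.008 0 0 0 0; 1 0 0 0 0 0 0; 1 0 0 0 0 0 0")

```text
time: 14.92
tool_pos: [0.4561, 0.0848, 0.2524]
ee_rot: [3.141, -0.0, -0.001]
ft_force: [0.4, -0.4, 0.1]
gripper_width: 0.0004
finger_force: 0.0
```

jog_arm(series="1 0 0 0.04 0 0 0; 1 0 0 0.04 0 0 0; 1 0 0 0.04 0 0 0; 1 0 0 0.03 0 0 0; 1 0 0 0.02 0 0 0; 1 0 0 0.015 0 0 0; 1 0 0 0 0 0 0; 1 0 0 0 0 0 0; 1 0 0 0 0 0 0; 1 0 0 0 0 0 0")

```text
time: 16.18
tool_pos: [0.4561, 0.0859, 0.0679]
ee_rot: [3.142, -0.001, 0.0]
ft_force: [0.9, -0.2, -0.0]
gripper_width: 0.0004
finger_force: 0.0
```

Run:
```python
from h import *
f=grab_frame("scene")
cv2.imwrite("pics/e.png",cv2.resize(f["frame"][140:380,210:530],(800,600),interpolation=cv2.INTER_CUBIC)[...,::-1])
```

```text
(no output)
```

View pics/e.png

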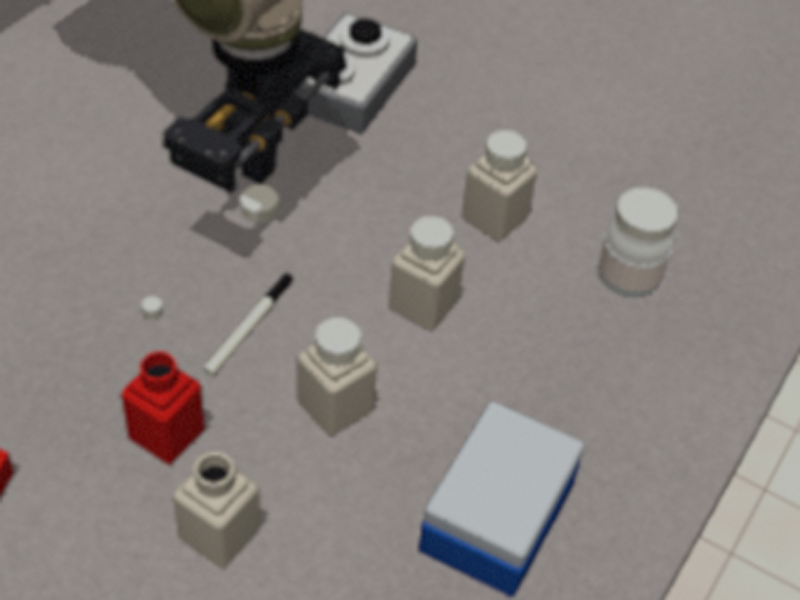

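The fingers hover over the wide cap (258,203 in the crop), the other things are where they were, and the button is up. I'll come down 5 mm more and hand in.

jog_arm(series="1 0 0 0.006 0 0 0; 1 0 0 0 0 0 0; 1 0 0 0 0 0 0; 1 0 0 0 0 0 0")

```text
time: 16.73
tool_pos: [0.456, 0.0858, 0.0615]
ee_rot: [-3.142, -0.0, 0.0]
ft_force: [-0.4, 0.3, -0.0]
gripper_width: 0.0003
finger_force: 0.0
```

```bash
python3 -c "
from h import *
print(read_state()['tool_pos'],close_job())"
```

```text
the job is handed in; nothing more can be done
[0.45598813 0.08583394 0.06147665] None
```

The job is handed in, with no verdict shown: I pressed the large button fully and released it, pointed at the open bottle's mouth for over 2 s, and finished about 25 mm above the wide cap, touching nothing but the control box.

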